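# Reset and lock a vacuum aspirator's regulator and stand its drained bottle in the bay

### The arm

A 6-joint arm with a two-finger parallel gripper is mounted at the origin on the work surface. World frame = base frame: x ahead of the robot, y to its left, z up, the work surface at z = 0. Lengths are in mm, angles in rad, forces in N, time in s.
With the tool pointing down it reaches from about 350 to 975 mm from the base axis. Payload 7.1 kg.
Tool frame: the origin (TCP) lies midway between the tips of the shut fingers; the grasp point (between the pads) lies 19 mm behind it; z points along the fingers, y is the line along which they close (so a half turn about z gives the same grasp; the last joint's range is limited). The gripper opens to 88 mm and grips with 3 to 60 N. Pads are 20 mm wide; open, the fingers measure 115 mm over their backs; the gripper's body (75 mm by 178 mm) begins 61 mm behind the grasp point.
Start: joints at [-1.204, 0.423, 1.63, -0, 1.089, -0.019], TCP at [235.204, -579.037, 222.675] pointing down, gripper open.
Joint ranges: [-3, 3], [-0.9, 2.11], [0.09, 2.58], [-1.31, 4.45], [0.11, 2.69], [-2.54, 2.54]. Speed limits (rad/s): [2.39, 2.39, 3.01, 3.14, 3.14, 3.14].

### API

Orientations are given as a rotation vector (axis times angle).
In Python, from workcell import ctrl gives the robot as it stands.
- The arm moves only by the shell command python3 -m pendant 'ROWS'. ROWS is a JSON object of lists of equal length, an entry for each row: "grip": the opening, from -1 (shut) to 1 (fully open); "linear": the shift along the tool's x, y, z in mm, a list of three; "angular": the turn, a rotation vector about the tool's x, y, z in rad, a list of three. In form: {"grip": [grip, ...], "linear": [[tx, ty, tz], ...], "angular": [[ax, ay, az], ...]}. A call has 1 to 12 rows; each row shifts and turns the commanded pose from where the row before left it, along the tool's axes as they then stand; what a row does not reach is not made up. A row lasts 1/12 s, in which the tool goes at most 41.7 mm and 7.16 degrees, less where a joint would pass 70% of its speed; a pose out of reach is approached as far as the arm can. A call with a gripper value outside its range is refused whole. The fingers move at their own pace and stop on an object; the grip force is fixed at half the most. Time passes only in rows, so rows that do not move let the fingers close. It gives the time, the measured TCP pose, the force, the opening and the grip force at its end, in the units of the state.
- ctrl.get_obs(): the state, without advancing time (a new reading comes with each control period).
- ctrl.get_image(name): name is "side" or "top"; returns the picture (480x640x3 uint8, red, green, blue); there is no depth.
- ctrl.camera_params(name): a dict with "vfov" (degrees; the focal length in pixels is half the picture's height over the tangent of half this angle, whatever the lens; pixels are square), "cx", "cy" (the principal point, pixels), "R" (3x3) and "t" (3): a world point X has camera coordinates R X + t. Camera axes: x right, y down, z forward; pixel columns grow to the right and rows downward; lengths in mm; the calibration is good to about 2 mm. A picture is of the moment at which its call begins. camera_params takes no time and is no camera call.
- ctrl.close_job(): hands the job in; it is judged then, once.
The state is a dict: "t": time; "qpos": joint angles; "qvel": joint speeds; "joint_torque": joint torques, N m; "ee_pos": TCP position; "orientation": TCP orientation; "ft_force": force on the tool from outside, world axes, zero at the start; "moment": the same for the moment, N m; "width": finger opening in mm; "grasp_force": force on a finger pad.
Only numpy, scipy, OpenCV 4.12 (cv2) and the standard library are available. Lean on these libraries where they do the work, as an engineer would, in place of code of your own. Each camera call takes 0.05 s, during which the arm holds its last target. There are 200 camera calls.

### The job

Put the vacuum aspirator back into service: turn the regulator knob until its pointed end stands at the raised index tab on the collar round it (leave the collar as it is), then slide the clear lock hood fully over the knob. Also take the empty square bottle that is draining mouth down in the tray and stand it upright, mouth up, flat on the floor of the aspirator's bottle bay. Do not drop the bottle or knock it over, and leave the tube rack, slide box, yellow tub and upturned beaker where they are.

Things in the scene. Friction and masses are not known exactly. Their poses are not given: they have to be found in the camera images.
- aspirator: Benchtop vacuum aspirator, fixed. Origin: centre of its underside; x away from the robot at yaw 0. Base plate 310 (x -165 to 145) x 190 (y) x 10 mm. In front (x -165 to -31 mm) the open bottle bay; behind (x -31 to 141, y -93 to 93 mm) the white pump housing, its flat top 90 mm above the bench with knob, hood and gauge. Two hose barbs on it at (112,-30), (112,-58) mm reach 118 mm above the bench.
- bay (a point): Centre of the flat floor of the bottle bay, 10 mm above the bench, at (-106, -20) mm of the aspirator; axes as the aspirator's. Floor 88 x 88 mm inside a rim 8 mm high and 4 mm thick.
- knob_axis (a point): Where the knob's vertical axis meets the housing top, 90 mm above the bench; axes as the aspirator's. Black knob: round skirt 41 mm diameter up to 13 mm above this point, then a grip bar 12 mm wide, 40 mm long (22 to the pointed end, 18 to the blunt end) from 13 to 35 mm above it. Around it the index collar, 61 mm diameter, 5 mm high. A thin steel stop 24 mm high stands 39 mm to its -y.
- post (a point): Top of the fixed chrome post, 10 mm diameter, on the rear corner of the housing at (126, 80) mm of the aspirator, 190 mm above the bench; a white handpiece (12 mm diameter) is parked 18 mm to its -x side, its top 193 mm above the bench.
- gauge (a point): Centre of the face of the round dial gauge, 54 mm diameter, lying face up on the housing at (106, 40) mm of the aspirator, 127 mm above the bench.
- regulator (a joint): Angle of the knob, rad, 0 to 4.7 between stops. At 0 the pointed end points to the aspirator's -x; it grows clockwise seen from above. Turns against a friction of 0.05 N m and stays where left.
- pointer (a point): The white mark at the pointed end of the knob, 24 mm from the axis and 13 mm above the housing; turns with the knob.
- index (a joint): Angle of the index collar, rad, same zero and direction as the knob's: the knob stands at the tab when both values are equal. Held by a stiff friction of 0.6 N m; it is not to be moved.
- index_tab (a point): Inner tip of the raised steel tab (5 mm wide) on the index collar, 24 mm from the axis; this point is 13 mm, the tab's top 14 mm above the housing; the pointer point lies on it when the knob is set.
- hood (a joint): Travel of the lock hood, m, 0 to 0.100. 0: at its far stop on the knob's aspirator +y side, its near edge then 67 mm from the knob's axis (67 mm less the travel); 0.100: at its end stop, right over the knob. It starts clear of the knob. It slides to the aspirator's -y as it grows, against a friction of 1.5 N, and stays where left.
- hood_fin (a point): Middle of the top edge of the hood's grip fin, 156 mm above the bench; moves with the hood, axes as the aspirator's. Aluminium fin 10 mm thick along the slide (y), 40 mm long (x), 20 mm high, standing on the hood's flat top. The hood: a clear open-ended channel 70 (x) x 66 (y) mm, its top 136 mm above the bench.
- tray: Grey draining tray, fixed, 250 (x) x 170 (y) mm, rim 16 mm high, 4 mm thick, floor 4 mm above the bench. Origin: centre of its underside.
- bottle: Empty white square-section bottle, about 0.1 kg, starting mouth down on the tray floor. Origin: centre of its flat bottom; z runs from bottom to mouth (down at the start), x and y normal to its flat sides. Body 56 x 56 mm for z 0 to 88 mm, then a round neck 34 mm diameter to the mouth at 125 mm; centre of mass near z 50 mm. It lies on a flat side without rolling.
- beaker: Glass beaker upturned on the tray, leave alone. Origin: centre of its bottom (its top as it stands, 92 mm above the bench); about 70 mm diameter, 88 mm high.
- tube_rack: White wire rack of capped sample tubes, leave alone. 86 (x) x 190 (y) x 110 mm high. Origin: centre of its underside.
- slide_box: Flat closed box of microscope slides lying on the bench, leave alone. 86 (x) x 62 (y) x 25 mm high. Origin: centre of its underside.
- sharps_tub: Open yellow tub, leave alone. 124 x 124 mm over its rim, 106 mm high. Origin: centre of its underside.
Not all that is in view belongs to the job. What is shaped like the bottle but purple or red is not meant.

How it is judged:
By the outcome, as a careful person would: the job done as asked, in the order asked, and still so for the second after the job is handed in, with the robot touching nothing.
It also fails if it takes over 72 s, if anything falls off the work surface, if the arm or the gripper's body presses on something with over 40 N, if the wrist force passes 120 N, or if a joint passes its speed limit or range.

## Working session

There is one attempt and no reset: what is moved stays moved. The work goes in short steps, Python scripts to look and compute and a shell command to move; the robot and the scene stay as the last step left them, time stands still between calls to the robot, and variables do not carry over. Pictures are saved under pics/ and viewed, at most 10 in all, crops included, and the job is handed in when it is done.

```bash
ls; mkdir -p pics; python3 - <<'E'
from workcell import ctrl
import cv2
for n in ("side","top"):
    im=ctrl.get_image(n); cv2.imwrite(f"pics/{n}0.png",im[:,:,::-1])
    print(n,ctrl.camera_params(n))
print(ctrl.get_obs())
E
```

```text
pics
side {'vfov': 55.50940095463521, 'cx': 317.2679415473088, 'cy': 238.45540957203121, 'R': array([[-0.99934251, -0.03560799,  0.00682799],
       [-0.03208262,  0.78074229, -0.62402899],
       [ 0.01688952, -0.62383775, -0.78137136]]), 't': array([ 501.5880921 ,   52.07929327, 1211.13194533])}
top {'vfov': 45.0009476992533, 'cx': 320.0667934259544, 'cy': 239.98618317028027, 'R': array([[ 0.01890223, -0.99963218,  0.01944773],
       [-0.99561842, -0.02060085, -0.09121169],
       [ 0.09157878, -0.01763841, -0.99564161]]), 't': array([  30.39002667,  533.81496035, 1492.67649382])}
{'t': 0.1, 'qpos': array([-1.20397625e+00,  4.23753415e-01,  1.63062051e+00,  3.04121715e-06,
        1.08860349e+00, -1.90090724e-02]), 'qvel': array([-0.00070324, -0.00116274,  0.00050212,  0.00099208, -0.00179816,
        0.00057926]), 'joint_torque': array([ 3.19291412e-04, -5.45612025e+01, -2.74323893e+01,  6.45062048e-02,
        1.88749441e-02, -3.79151243e-05]), 'ee_pos': array([ 235.04077265, -578.56942212,  221.98358099]), 'orientation': array([-3.08197629e+00, -6.02043056e-01,  3.72043839e-04]), 'ft_force': array([ 0.26176683, -0.10033297,  0.62288557]), 'moment': array([-0.02776201,  0.00705333,  0.02238784]), 'grasp_force': 0.0, 'width': 87.54149647498897}
```

View pics/top0.png

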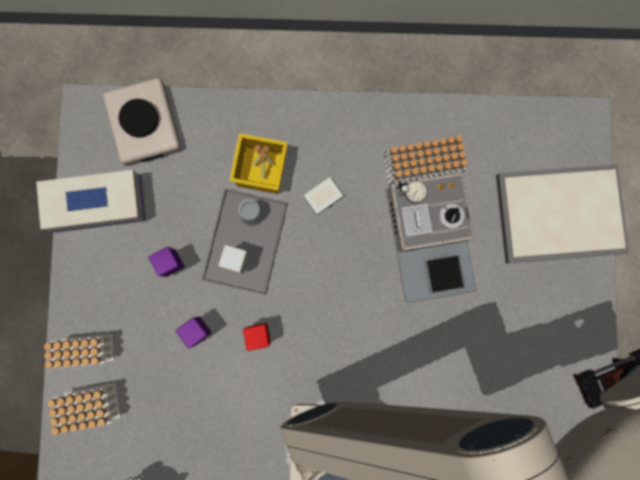

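View pics/side0.png

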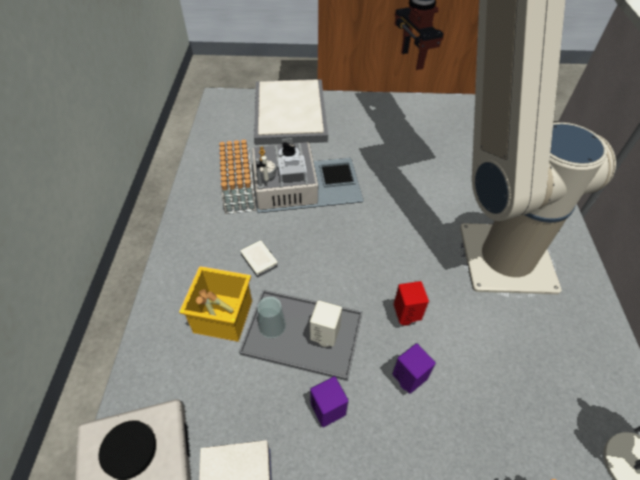

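Top view: aspirator around (432,225) with the dark bay at (446,273), the knob at (452,215), hood at (417,220) and gauge at (415,191). The tray is at (245,242) with the white bottle at (232,259) and the beaker at (249,210). The side view shows the bottle upright at (324,325). Next I'll enlarge the details.

```bash
python3 - <<'E'
import cv2,numpy as np
t=cv2.imread("pics/top0.png");s=cv2.imread("pics/side0.png")
a=cv2.resize(t[165:310,380:490],None,fx=4,fy=4,interpolation=cv2.INTER_CUBIC)   # 440x580
b=cv2.resize(t[185:295,200:290],None,fx=4,fy=4,interpolation=cv2.INTER_CUBIC)[:580,:360]
c=np.zeros((580,800,3),np.uint8);c[:,:440]=a;c[:440,440:]=b
cv2.imwrite("pics/c1.png",c)
d=cv2.resize(s[130:220,215:365],None,fx=5.2,fy=5.2,interpolation=cv2.INTER_CUBIC)
cv2.imwrite("pics/c2.png",d)
E
```

```text
(no output)
```

View pics/c1.png

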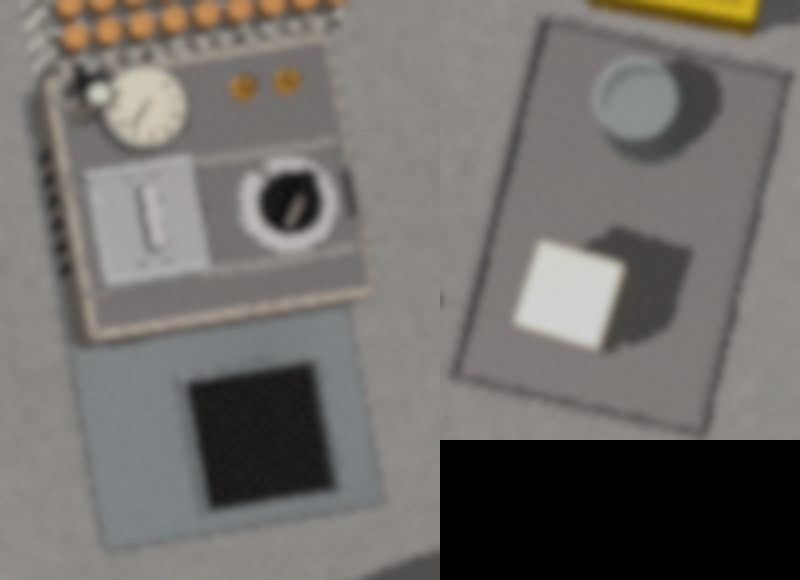

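View pics/c2.png

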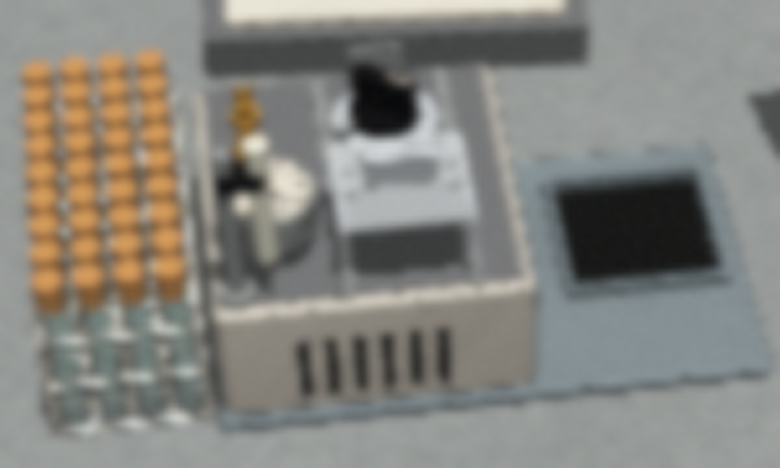

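The crops show the bay's black floor corners at about (190,382), (313,365), (333,488) and (212,507), 4x from (380,165). The collar is a light ring centred near (288,203), with a pale streak on the black knob. I need a finer look at the knob, so I'll average frames to cut the noise.

```bash
python3 - <<'E'
from workcell import ctrl
import cv2,numpy as np
f={}
for n in ("side","top"):
    f[n]=np.mean([ctrl.get_image(n).astype(float) for _ in range(10)],0)[:,:,::-1]
    np.save(f"{n}_avg.npy",f[n])
def st(x,k): return cv2.resize(np.clip((x)*1.2,0,255).astype(np.uint8),None,fx=k,fy=k,interpolation=cv2.INTER_CUBIC)
a=st(f["top"][196:232,434:474],10); b=st(f["side"][134:170,272:312],10)
cv2.imwrite("pics/c3.png",np.hstack([a,b]))
E
```

```text
(no output)
```

View pics/c3.png

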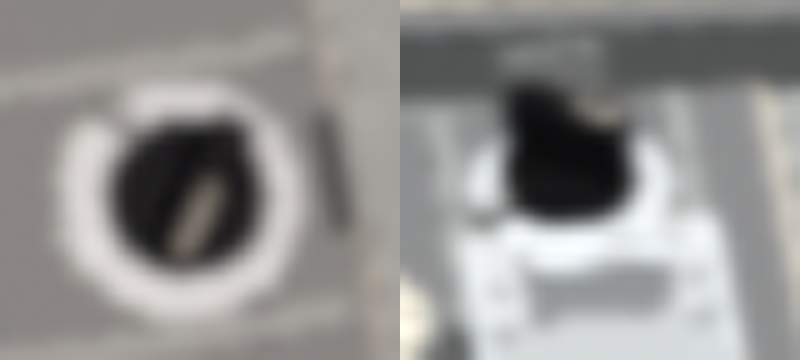

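Knob view: the collar ring is centred near crop (182,198), px (452.2,215.8). The grey tab gap is at px (445.2,207) in the top view and again at lower left in the side view. The black bar runs from upper right to lower left, with a beige streak on its lower-left half. Next I'll take measurements.

```bash
cat > h.py <<'E'
from workcell import ctrl
import numpy as np,cv2
P={n:ctrl.camera_params(n) for n in("side","top")}
def F(n): return 240/np.tan(np.radians(P[n]["vfov"]/2))
def ray(n,px,z):
    p=P[n];px=np.atleast_2d(np.asarray(px,float));d=np.c_[(px[:,0]-p["cx"])/F(n),(px[:,1]-p["cy"])/F(n),np.ones(len(px))]@p["R"]
    c=-p["R"].T@p["t"]; return c+d*((z-c[2])/d[:,2])[:,None]
def proj(n,X):
    p=P[n];c=np.atleast_2d(X)@p["R"].T+p["t"];return c[:,:2]/c[:,2:]*F(n)+[p["cx"],p["cy"]]
def big(m):
    k=max(cv2.findContours(m.astype(np.uint8),cv2.RETR_EXTERNAL,cv2.CHAIN_APPROX_NONE)[0],key=cv2.contourArea);return k[:,0,:].astype(float)
def rect(n,m,z):
    w=ray(n,big(m),z)[:,:2];(c,s,a)=cv2.minAreaRect(w.astype(np.float32));return np.round(c,1),np.round(s,1),round(a,2)
def roi(m,x0,x1,y0,y1):
    o=np.zeros(m.shape,bool);o[y0:y1,x0:x1]=m[y0:y1,x0:x1];return o
E
python3 - <<'E'
from h import *
T=np.load("top_avg.npy");S=np.load("side_avg.npy");g=T.max(2);gs=S.max(2)
print("cam",[-P[n]["R"].T@P[n]["t"] for n in P])
print("bay top",rect("top",roi(g<70,420,470,250,300),10))
print("bay side",rect("side",roi(gs<70,318,360,155,190),10))
m=roi(T.min(2)>185,434,472,198,232)
print("collar",[np.round(x,1) for x in cv2.minEnclosingCircle(ray("top",big(m),95)[:,:2].astype(np.float32))],cv2.fitEllipse(ray("top",big(m),95)[:,:2].astype(np.float32)))
m=roi((g<90),440,463,203,226)
print("skirt black",cv2.minEnclosingCircle(ray("top",big(m),103)[:,:2].astype(np.float32)))
m=roi(T.min(2)>195,210,250,240,280)
print("bottle top",rect("top",m,129))
g2=S.min(2); m=roi(g2>150,305,345,295,352); c=big(m); print("bottle side bbox",c.min(0),c.max(0))
# tab: darkness of ring along angle
c0=ray("top",[[452.2,215.8]],95)[0];print(c0)
E
```

```text
cam [array([482.47370635, 732.74986703, 975.41796732]), array([ 394.20408163,   67.70432913, 1534.26997189])]
bay top (array([ 452.4, -290.3]), array([83.9, 84.2]), 10.48)
bay side (array([ 452.7, -295. ]), array([84., 78.]), 10.47)Traceback (most recent call last):
  File "<stdin>", line 7, in <module>
  File "h.py", line 11, in big
    k=max(cv2.findContours(m.astype(np.uint8),cv2.RETR_EXTERNAL,cv2.CHAIN_APPROX_NONE)[0],key=cv2.contourArea);return k[:,0,:].astype(float)
ValueError: max() iterable argument is empty
```

```bash
python3 - <<'E'
from h import *
T=np.load("top_avg.npy");S=np.load("side_avg.npy");g=T.max(2);gs=S.max(2)
print(T[210:222,444:462].min(2).astype(int).max(), T[215,438:470].min(2).astype(int))
y=np.radians(10.5);R=np.array([[np.cos(y),-np.sin(y)],[np.sin(y),np.cos(y)]])
O=np.array([452.5,-291])-R@[-106,-20];print("asp",O)
ring=roi(T.min(2)>155,438,466,201,230)
w=ray("top",big(ring),95)[:,:2].astype(np.float32);print("collar",cv2.minEnclosingCircle(w),cv2.fitEllipse(w))
sk=roi((g<90),440,463,203,226);w=ray("top",big(sk),103)[:,:2].astype(np.float32);print("black",cv2.minEnclosingCircle(w),cv2.fitEllipse(w))
m=roi(T.min(2)>150,210,250,235,285);print("bottle",rect("top",m,129))
m=roi(S.min(2)>150,300,350,290,352);c=big(m);print("bside",c.min(0),c.max(0))
for n,p in (("post",(126,80,190)),("gauge",(106,40,127)),("hs1",(-31,-93,90)),("hs2",(-31,93,90))):
    X=np.r_[O+R@p[:2],p[2]];print(n,X.round(1),proj("top",X).round(1),proj("side",X).round(1))
k=cv2.minEnclosingCircle(ray("top",big(ring),95)[:,:2].astype(np.float32))[0]
print("knob in asp",R.T@(np.array(k)-O))
E
```

```text
Traceback (most recent call last):
numpy.exceptions.AxisError: axis 2 is out of bounds for array of dimension 2
```

```bash
python3 - <<'E'
from h import *
T=np.load("top_avg.npy");S=np.load("side_avg.npy");g=T.max(2);gs=S.max(2)
print(T[215,438:470].min(1).astype(int))
y=np.radians(10.5);R=np.array([[np.cos(y),-np.sin(y)],[np.sin(y),np.cos(y)]])
O=np.array([452.5,-291])-R@[-106,-20];print("asp",O)
for th in (140,150,160):
    ring=roi(T.min(2)>th,438,466,201,230)
    w=ray("top",big(ring),95)[:,:2].astype(np.float32);print("collar",th,cv2.minEnclosingCircle(w),cv2.fitEllipse(w))
sk=roi((g<90),440,463,203,226);w=ray("top",big(sk),103)[:,:2].astype(np.float32);print("black",cv2.minEnclosingCircle(w),cv2.fitEllipse(w))
m=roi(T.min(2)>150,210,250,235,285);print("bottle",rect("top",m,129))
m=roi(S.min(2)>150,300,350,290,352);c=big(m);print("bside",c.min(0),c.max(0))
for n,p in (("post",(126,80,190)),("gauge",(106,40,127)),("hs1",(-31,-93,90)),("hs2",(-31,93,90))):
    X=np.r_[O+R@p[:2],p[2]];print(n,X.round(1),proj("top",X).round(1),proj("side",X).round(1))
print("knob in asp",R.T@(np.array(cv2.fitEllipse(ray("top",big(ring),95)[:,:2].astype(np.float32))[0])-O))
E
```

```text
[113 127 153 172 176 161 124  74  35  26  25  24  18  19  36  58  73  68
  46  28  30  62 110 151 169 159 135 109  87  75  84 108]
asp [ 553.08030969 -252.01793615]
collar 140 ((594.6830444335938, -287.0472717285156), 31.589868545532227) ((595.3589477539062, -287.67822265625), (55.51428985595703, 57.175418853759766), 64.85505676269531)
collar 150 ((594.9089965820312, -287.1283874511719), 30.15589141845703) ((594.9992065429688, -287.7212829589844), (53.96187973022461, 54.82417678833008), 11.456501007080078)
collar 160 ((595.4786376953125, -286.9956970214844), 29.364532470703125) ((595.5174560546875, -287.861328125), (52.75922393798828, 53.266353607177734), 50.047603607177734)
black ((596.7592163085938, -287.839599609375), 20.14557456970215) ((595.7514038085938, -287.2693786621094), (34.205665588378906, 38.176151275634766), 50.35234832763672)
bottle (array([474.6, 256.3]), array([53.6, 54.3]), 73.55)
bside [300. 290.] [349. 328.]
post [ 662.4 -150.4  190. ] [[403.6 180.7]] [[257.2 158.3]]
gauge [ 650.  -193.4  127. ] [[416.7 191. ]] [[265.8 165.5]]
hs1 [ 539.5 -349.1   90. ] [[475.5 238.2]] [[309.1 140.4]]
hs2 [ 505.7 -166.2   90. ] [[403.  250.2]] [[318.3 183.8]]
knob in asp [ 35.19459305 -42.97674673]
```

```bash
python3 - <<'E'
from h import *
y=np.radians(10.5);R=np.array([[np.cos(y),-np.sin(y)],[np.sin(y),np.cos(y)]]);K=np.array([595.2,-287.5])
def rep(n,l,px,z):
    d=R.T@(ray(n,[px],z)[0,:2]-K);print(l,n,z,"asp d",d.round(1),"r",np.hypot(*d).round(1),"theta",(np.arctan2(d[1],-d[0])%(2*np.pi)).round(3))
rep("top","tab",(444.8,206.7),103)
rep("side","tab",(272+8.2,134+21.2),103)
for l,p in(("streak in",(454.5,214)),("streak out",(451.5,220.5)),("protr",(457.7,208.3))):
    for z in (103,125): rep("top",l,p,z)
rep("side","streak out",(272+21.5-.5,134+11.5-.5),125);rep("side","blacktip",(272+11.5,134+8.5),125)
# tab angle by radial profile of ring darkness, z=100,r=27
from scipy.ndimage import map_coordinates
for n in("top","side"):
    I=np.load(n+"_avg.npy").min(2);th=np.radians(np.arange(0,360,6))
    for r,z in((27,95),(25,104)):
        X=np.c_[(K+(np.c_[-np.cos(th),np.sin(th)]*r)@R.T),np.full(len(th),z)];p=proj(n,X)
        print(n,r,map_coordinates(I,[p[:,1],p[:,0]],order=1).astype(int).reshape(-1,15))
E
```

```text
tab top 103 asp d [23.9 14.9] r 28.2 theta 2.585
tab side 103 asp d [26.9 18.6] r 32.7 theta 2.537
streak in top 103 asp d [ 1.9 -5.8] r 6.1 theta 4.398
streak in top 125 asp d [-0.2  0.2] r 0.3 theta 0.875
streak out top 103 asp d [-13.    4.7] r 13.8 theta 0.344
streak out top 125 asp d [-14.9  10.5] r 18.2 theta 0.616
protr top 103 asp d [ 14.7 -16.4] r 22.1 theta 3.98
protr top 125 asp d [ 12.5 -10.2] r 16.1 theta 3.828
streak out side 125 asp d [-12.2   5.6] r 13.5 theta 0.429
blacktip side 125 asp d [13.5 -9.1] r 16.2 theta 3.735
top 27 [[173 173 173 174 174 171 174 173 171 169 171 176 177 175 172]
 [171 171 170 173 173 174 176 173 166 143 128 132 147 161 167]
 [168 167 167 168 166 155 142 130 127 130 143 156 163 164 168]
 [169 166 166 168 168 164 166 169 172 172 168 167 169 170 172]]
top 25 [[177 177 177 175 174 174 175 172 171 169 168 170 172 172 173]
 [172 170 169 170 171 172 171 167 149 130 132 148 163 169 168]
 [167 168 168 167 159 148 137 132 130 136 151 157 161 162 168]
 [167 165 165 166 167 166 165 169 170 173 173 172 174 174 175]]
side 27 [[180 180 178 180 183 189 196 199 201 196 192 191 192 197 199]
 [202 204 205 204 203 201 199 199 196 176 149 131 127 146 164]
 [177 183 186 185 180 168 154 126  98  63  33  15  11  11  12]
 [ 16  24  35  46  50  49  56  81 118 150 165 177 177 178 180]]
side 25 [[170 177 183 187 190 186 182 177 162 147 129 116 106  99  97]
 [ 98  97  91  86  81  81  82  83  84  99 122 145 164 173 178]
 [178 175 165 153 140 128 108  86  59  33  20  15  16  19  25]
 [ 39  60  77  86  91  96  97  92  94 102 116 129 141 154 162]]
```

```bash
cat >> h.py <<'E'
from scipy.spatial.transform import Rotation as Ro
YAW=np.radians(10.5);RA=np.array([[np.cos(YAW),-np.sin(YAW)],[np.sin(YAW),np.cos(YAW)]])
K=np.array([595.2,-287.5]);BAY=np.array([452.5,-291.])
def plan(pos,zd,yd,obs=None):
    "tool-frame shift (mm) and turn (rad) from the measured pose to TCP pos, tool z=zd, tool y=yd"
    o=obs or ctrl.get_obs();A=Ro.from_rotvec(o["orientation"]).as_matrix()
    z=np.array(zd,float)/np.linalg.norm(zd);y=np.array(yd,float);y-=z*(y@z);y/=np.linalg.norm(y)
    B=np.c_[np.cross(y,z),y,z]
    d=np.array(pos,float)-o["ee_pos"];r=Ro.from_matrix(A.T@B).as_rotvec()
    print("pos",o["ee_pos"].round(1),"q",o["qpos"].round(2),"F",o["ft_force"].round(1),"w",o["width"].round(1),"gf",round(float(o["grasp_force"]),1),"t",round(o["t"],2))
    print("lin now-frame",(A.T@d).round(1),"lin after turn",(B.T@d).round(1),"ang",r.round(3),"deg",np.degrees(np.linalg.norm(r)).round(1))
def adir(th): return np.r_[RA@[-np.cos(th),np.sin(th)],0]
E
python3 - <<'E'
from h import *
from scipy.ndimage import map_coordinates
T=np.load("top_avg.npy");S=np.load("side_avg.npy")
A=Ro.from_rotvec(ctrl.get_obs()["orientation"]).as_matrix();print("tool axes (cols)",A.round(3))
b=adir(0.64);perp=np.array([-b[1],b[0],0])
for n,I in(("top",T),("side",S)):
  r=np.arange(-30,31,2)
  for off in(-4,0,4):
    X=np.r_[K,125]+r[:,None]*b+off*perp;p=proj(n,X);print(n,off,map_coordinates(I.min(2),[p[:,1],p[:,0]],order=1).astype(int))
print(T[206:232,404:434].min(2).astype(int))
for th in(2.5,2.58,2.66):
  plan([*K,222],[0,0,-1],[-adir(.64)[1],adir(.64)[0],0]);break
E
```

```text
tool axes (cols) [[ 0.926  0.376  0.   ]
 [ 0.376 -0.926  0.   ]
 [ 0.    -0.    -1.   ]]
top -4 [116 113 119 132 142 142 121  90  60  36  25  21  21  22  27  32  37  40
  41  41  41  39  39  37  34  37  52  88 128 160 176]
top 0 [110 110 117 128 139 136 114  83  49  35  27  24  25  32  43  56  66  74
  77  81  80  79  80  75  67  60  72 102 138 165 176]
top 4 [108 109 114 122 135 139 134 118  98  75  54  36  26  27  35  44  52  58
  62  64  66  65  64  64  63  75  99 129 157 171 177]
side -4 [ 71  71  72  73  70  62  51  38  29  23  20  18  19  21  24  29  36  42
  46  50  52  52  49  45  49  63  89 119 143 158 162]
side 0 [ 70  71  72  72  70  63  54  45  38  33  30  31  33  37  43  54  64  72
  78  85  85  83  78  75  75  89 107 123 132 138 139]
side 4 [ 72  76  79  81  80  76  69  63  57  55  54  54  56  60  66  75  84  88
  90  92  95  97  96  94  99 105 113 117 123 128 135]
[[123 126 131 135 136 138 143 149 153 156 155 154 157 161 162 162 161 160
  160 161 162 162 160 152 136 122 119 119 120 120]
 [145 150 154 156 155 155 157 161 162 162 160 159 157 157 155 155 156 156
  157 15
[... 2782 characters left out ...]
4 133 113]
 [126 148 165 168 165 164 163 163 163 161 155 151 152 158 162 161 158 154
  153 157 163 165 165 166 167 168 167 159 140 120]
 [123 146 165 169 165 164 164 163 164 161 154 148 151 158 164 164 163 161
  161 164 166 167 167 167 167 167 165 156 142 130]]Traceback (most recent call last):
  File "<stdin>", line 12, in <module>
  File "h.py", line 25, in plan
    print("pos",o["ee_pos"].round(1),"q",o["qpos"].round(2),"F",o["ft_force"].round(1),"w",o["width"].round(1),"gf",round(float(o["grasp_force"]),1),"t",round(o["t"],2))
                                                                                           ^^^^^^^^^^^^^^^^
AttributeError: 'float' object has no attribute 'round'
```

```bash
sed -i 's/o\["width"\].round(1)/round(float(o["width"]),1)/' h.py; python3 - <<'E'
from h import *
f=ray("top",[[418.3,218.5]],156)[0];print("fin",f,"rel knob asp",RA.T@(f[:2]-K))
e=ray("top",[[404+24.7,206+13]],136)[0];print("hood near edge rel",RA.T@(e[:2]-K))
print("tab z104", [ (RA.T@(ray("top",[p],104)[0,:2]-K)).round(1) for p in((444.8,206.7),)])
b=adir(.55);plan([*K,200],[0,0,-1],[-b[1],b[0],0]);plan([*K,200],[0,0,-1],[b[1],-b[0],0])
E
```

```text
fin [ 577.75475968 -192.01096884  156.        ] rel knob asp [ 0.24837561 97.06920104]
hood near edge rel [-3.13457339 67.95605818]
tab z104 [array([23.8, 15.2])]
pos [ 235.2 -579.   222.7] q [-1.2   0.42  1.63  0.    1.09 -0.02] F [-0.2  1.4  0.1] w 87.8 gf 0.0 t 1.1
lin now-frame [ 443.2 -134.6   22.7] lin after turn [ 231.5 -401.2   22.7] ang [-0.    -0.     0.753] deg 43.1
pos [ 235.2 -579.   222.7] q [-1.2   0.42  1.63  0.    1.09 -0.02] F [-0.2  1.4  0.1] w 87.8 gf 0.0 t 1.1
lin now-frame [ 443.2 -134.6   22.7] lin after turn [-231.5  401.2   22.7] ang [ 0.    -0.    -2.389] deg 136.9
```

```bash
python3 -m pendant '{"grip":[-0.25,-0.25,-0.25,-0.25,-0.25,-0.25,-0.25,-0.25,-0.25,-0.25,-0.25,-0.25],"linear":[[37,-11.2,0],[37,-11.2,0],[37,-11.2,0],[37,-11.2,0],[37,-11.2,0],[37,-11.2,0],[37,-11.2,0],[37,-11.2,0],[37,-11.2,0],[37,-11.2,0],[37,-11.2,0],[36,-11.2,0]],"angular":[[0,0,0],[0,0,0],[0,0,0],[0,0,0],[0,0,0],[0,0,0],[0,0,0],[0,0,0],[0,0,0],[0,0,0],[0,0,0],[0,0,0]]}'
python3 -m pendant '{"grip":[-0.25,-0.25,-0.25,-0.25,-0.25,-0.25,-0.25,-0.25,-0.25,-0.25,-0.25,-0.25],"linear":[[0,0,0],[0,0,0],[0,0,0],[0,0,0],[0,0,0],[0,0,0],[0,0,0],[0,0,0],[0,0,0],[0,0,0],[0,0,0],[0,0,0]],"angular":[[0,0,-0.12],[0,0,-0.12],[0,0,-0.12],[0,0,-0.12],[0,0,-0.12],[0,0,-0.12],[0,0,-0.12],[0,0,-0.12],[0,0,-0.12],[0,0,-0.12],[0,0,-0.12],[0,0,-0.12]]}'
python3 -m pendant '{"grip":[-0.25,-0.25,-0.25,-0.25,-0.25,-0.25,-0.25,-0.25,-0.25],"linear":[[0,0,0],[0,0,0],[0,0,0],[0,0,0],[0,0,0],[0,0,0],[0,0,0],[0,0,0],[0,0,0]],"angular":[[0,0,-0.12],[0,0,-0.12],[0,0,-0.12],[0,0,-0.12],[0,0,-0.12],[0,0,-0.12],[0,0,-0.12],[0,0,-0.1],[0,0,0]]}'
python3 -c "
from h import *
b=adir(.55);plan([*K,107],[0,0,-1],[b[1],-b[0],0])"
```

```text
t: 2.1
ee_pos: [596.5, -286.3, 222.8]
orientation: [3.083, 0.603, 0.0]
ft_force: [0.5, -0.3, -0.1]
width: 33.1
grasp_force: 0.0
t: 3.1
ee_pos: [595.1, -287.8, 222.6]
orientation: [-1.913, -2.492, 0.0]
ft_force: [-0.1, 0.1, 0.4]
width: 33.1
grasp_force: 0.0
t: 3.85
ee_pos: [595.1, -287.8, 222.7]
orientation: [-0.581, -3.087, 0.0]
ft_force: [-0.0, -0.4, -1.1]
width: 32.7
grasp_force: 0.0
pos [ 595.1 -287.8  222.7] q [-0.47  0.48  1.54 -0.    1.12 -1.67] F [-0.  -0.4 -1.1] w 32.7 gf 0.0 t 3.85
lin now-frame [ -0.    0.4 115.7] lin after turn [ -0.    0.4 115.7] ang [-0.    -0.    -0.006] deg 0.3
```

```bash
python3 -m pendant '{"grip":[-0.25,-0.25,-0.25,-0.25,-0.25,-0.25,-0.25],"linear":[[0,0,25],[0,0,25],[0,0,25],[0,0,20],[0,0,12],[0,0,8],[0,0,0]],"angular":[[0,0,0],[0,0,0],[0,0,0],[0,0,0],[0,0,0],[0,0,0],[0,0,0]]}'
python3 -m pendant '{"grip":[-1,-1,-1,-1,-1,-1],"linear":[[0,0,0],[0,0,0],[0,0,0],[0,0,0],[0,0,0],[0,0,0]],"angular":[[0,0,0],[0,0,0],[0,0,0],[0,0,0],[0,0,0],[0,0,0]]}'
python3 -c "
from h import *
b=adir(.55);plan([*K,107],[0,0,-1],[b[1],-b[0],0]);print(ctrl.get_obs()['moment'])"
```

```text
t: 4.43
ee_pos: [594.4, -287.5, 106.2]
orientation: [-0.589, -3.084, -0.001]
ft_force: [-0.6, 0.1, -0.6]
width: 33.0
grasp_force: 0.0
t: 4.93
ee_pos: [596.2, -287.2, 109.1]
orientation: [0.587, 3.084, 0.001]
ft_force: [1.5, 5.5, 4.6]
width: 12.1
grasp_force: 30.0
pos [ 596.2 -287.2  109.1] q [-0.47  0.61  1.61  0.    0.92 -1.66] F [1.5 5.5 4.6] w 12.1 gf 30.0 t 4.93
lin now-frame [ 0.8 -0.6  2.1] lin after turn [ 0.8 -0.6  2.1] ang [ 0.001  0.002 -0.009] deg 0.6
[ 0.86976849 -0.4041498  -0.09937054]
```

```bash
python3 -m pendant '{"grip":[-1,-1,-1,-1,-1,-1,-1,-1,-1,-1],"linear":[[0,0,0],[0,0,0],[0,0,0],[0,0,0],[0,0,0],[0,0,0],[0,0,0],[0,0,0],[0,0,0],[0,0,0]],"angular":[[0,0,0.1],[0,0,0.1],[0,0,0.1],[0,0,0.1],[0,0,0.1],[0,0,0.1],[0,0,0.1],[0,0,0.1],[0,0,0.1],[0,0,0.1]]}'
python3 -m pendant '{"grip":[-1,-1,-1,-1,-1,-1,-1,-1,-1,-1,-1],"linear":[[0,0,0],[0,0,0],[0,0,0],[0,0,0],[0,0,0],[0,0,0],[0,0,0],[0,0,0],[0,0,0],[0,0,0],[0,0,0]],"angular":[[0,0,0.1],[0,0,0.1],[0,0,0.1],[0,0,0.1],[0,0,0.1],[0,0,0.1],[0,0,0.1],[0,0,0.1],[0,0,0.1],[0,0,0.1],[0,0,0]]}'
python3 -c "
from h import *
from scipy.ndimage import map_coordinates
b=adir(2.55);plan([*K,107],[0,0,-1],[b[1],-b[0],0])
I=np.load('top_avg.npy').min(2);J=np.load('side_avg.npy').min(2);th=np.radians(np.arange(120,184,4))
for z in(95,100,104):
  for r in (25,27,29):
    X=np.c_[(K+(np.c_[-np.cos(th),np.sin(th)]*r)@RA.T),np.full(len(th),z)]
    print(z,r,*[map_coordinates(Q,[q[:,1],q[:,0]],order=1).astype(int) for Q,q in((I,proj('top',X)),(J,proj('side',X)))])
"
```

```text
t: 5.77
ee_pos: [596.8, -286.7, 109.1]
orientation: [1.999, 2.42, 0.004]
ft_force: [4.4, 7.8, 3.0]
width: 11.7
grasp_force: 30.0
t: 6.68
ee_pos: [597.6, -286.9, 109.1]
orientation: [2.916, 1.165, 0.008]
ft_force: [6.9, 7.0, 0.9]
width: 11.5
grasp_force: 30.0
pos [ 597.6 -286.9  109.1] q [-0.47  0.61  1.61  0.    0.92  0.34] F [6.9 7.  0.9] w 11.5 gf 30.0 t 6.68
lin now-frame [-2.2 -1.3  2.1] lin after turn [-2.1 -1.3  2.1] ang [ 0.003 -0.004 -0.015] deg 0.9
95 25 [176 176 176 175 170 162 147 133 129 133 143 153 162 167 169 167] [196 195 197 199 192 186 173 159 143 131 126 135 144 154 163 172]
95 27 [174 176 176 173 170 158 143 131 126 132 141 153 161 167 168 168] [201 199 199 199 199 190 176 158 141 131 127 133 146 159 168 177]
95 29 [164 166 166 164 159 148 134 122 121 126 135 145 154 157 157 156] [198 197 199 200 196 189 175 156 139 129 127 129 142 154 164 173]
100 25 [174 175 173 172 164 151 136 129 131 141 152 161 168 169 168 167] [150 150 150 145 136 126 118 119 124 134 147 159 167 173 178 180]
100 27 [177 177 176 173 164 148 134 127 130 138 150 159 165 167 166 164] [175 174 174 171 160 144 131 125 133 144 156 167 180 183 185 185]
100 29 [170 170 169 166 155 141 126 121 124 132 141 151 154 154 153 151] [193 194 190 184 170 153 137 128 130 143 157 165 174 179 181 180]
104 25 [172 171 170 167 156 141 130 130 137 148 158 168 169 169 167 167] [ 81  80  83  83  84  87  99 115 130 145 160 167 173 177 179 178]
104 27 [177 176 176 169 156 140 130 128 135 146 156 162 166 166 162 160] [116 117 115 110 108 111 120 134 151 164 174 182 188 185 183 178]
104 29 [173 173 170 164 151 134 122 123 129 137 146 152 153 152 149 147] [151 152 146 137 125 123 130 144 157 171 180 182 184 181 176 170]
```

```bash
python3 -m pendant '{"grip":[-1,-1,-0.3,-0.3,-0.3,-0.3,-0.3,-0.3,-0.3,-0.3],"linear":[[0,0,0],[0,0,0],[0,0,0],[0,0,0],[0,0,0],[0,0,-20],[0,0,-35],[0,0,-40],[0,0,-40],[0,0,-20]],"angular":[[0,0,0.015],[0,0,0],[0,0,0],[0,0,0],[0,0,0],[0,0,0],[0,0,0],[0,0,0],[0,0,0],[0,0,0]]}'
python3 -m pendant '{"grip":[-0.3,-0.3,-0.3,-0.3,-0.3,-0.3,-0.3],"linear":[[0,-35,-20],[0,-35,-20],[0,-35,-20],[0,-35,0],[0,-35,0],[0,-35,0],[0,0,0]],"angular":[[0,0,0],[0,0,0],[0,0,0],[0,0,0],[0,0,0],[0,0,0],[0,0,0]]}'
python3 - <<'E'
from h import *
f={}
for n in ("side","top"):
    f[n]=np.mean([ctrl.get_image(n).astype(float) for _ in range(6)],0)[:,:,::-1]
    np.save(f"{n}_b.npy",f[n])
def st(x,k): return cv2.resize(np.clip((x)*1.2,0,255).astype(np.uint8),None,fx=k,fy=k,interpolation=cv2.INTER_CUBIC)
cv2.imwrite("pics/d1.png",np.hstack([st(f["top"][196:232,434:474],10),st(f["side"][134:170,272:312],10)]))
plan([*K,222],[0,0,-1],[1,0,0])
E
```

```text
t: 7.52
ee_pos: [596.4, -289.0, 268.1]
orientation: [2.919, 1.149, 0.006]
ft_force: [0.6, -0.0, 0.7]
width: 30.6
grasp_force: 0.0
t: 8.1
ee_pos: [447.3, -131.2, 322.5]
orientation: [-2.92, -1.153, 0.003]
ft_force: [0.3, 0.2, -0.0]
width: 30.3
grasp_force: 0.0
pos [ 452.  -134.6  322.4] q [-0.31  0.08  1.85 -0.    1.22  0.51] F [ 0.1  0.3 -0.3] w 30.3 gf 0.0 t 8.7
lin now-frame [  0.5 209.6 100.3] lin after turn [-152.9  143.2  100.4] ang [-0.    0.   -0.82] deg 47.0
```

View pics/d1.png

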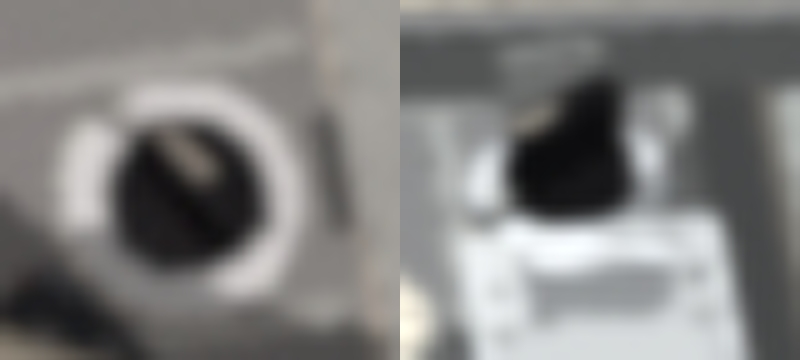

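The knob's beige streak now points up-left at the tab (crop top about (160,135), tab about (112,110)). I'll check the angles numerically from both views.

```bash
python3 - <<'E'
from h import *
from scipy.ndimage import map_coordinates
th=np.radians(np.arange(112,184,4))
for n in("top","side"):
  I=np.load(n+"_b.npy").min(2)
  for r in(6,9,12,15,18):
    X=np.c_[(K+(np.c_[-np.cos(th),np.sin(th)]*r)@RA.T),np.full(len(th),125)];p=proj(n,X)
    v=map_coordinates(I,[p[:,1],p[:,0]],order=1);print(n,r,v.astype(int))
for n in("top","side"):
  I=np.load(n+"_avg.npy").min(2);t2=np.radians(np.arange(0,70,4))
  for r in(9,12,15):
    X=np.c_[(K+(np.c_[-np.cos(t2),np.sin(t2)]*r)@RA.T),np.full(len(t2),125)];p=proj(n,X)
    print("old",n,r,map_coordinates(I,[p[:,1],p[:,0]],order=1).astype(int))
E
```

```text
top 6 [46 51 55 59 63 66 70 73 76 80 81 80 79 77 76 74 72 68]
top 9 [29 34 41 47 54 60 66 71 76 80 81 79 77 74 70 64 59 54]
top 12 [20 23 27 34 42 51 60 67 73 76 78 77 74 69 63 57 53 49]
top 15 [16 16 18 23 31 40 51 61 69 74 77 79 80 80 80 80 82 87]
top 18 [ 23  24  26  26  31  39  51  60  73  85  94 101 109 116 123 130 135 139]
side 6 [31 34 38 42 45 49 53 57 61 65 67 69 71 72 73 74 75 76]
side 9 [27 31 36 40 46 52 57 63 69 74 78 82 85 88 88 87 87 87]
side 12 [21 25 30 36 43 50 57 65 73 79 84 87 89 91 92 91 90 89]
side 15 [16 19 23 28 35 42 52 61 70 78 86 92 93 93 93 93 92 90]
side 18 [ 13  14  16  21  27  36  45  56  67  77  85  92  97  99 100 100  99  98]
old top 9 [49 55 61 67 73 79 81 82 83 83 78 72 66 59 52 46 40 35]
old top 12 [34 39 45 54 63 70 76 82 82 79 75 69 59 49 40 33 27 23]
old top 15 [35 34 36 43 51 61 71 77 79 79 71 61 50 39 29 22 20 20]
old side 9 [91 92 92 93 92 92 92 91 90 86 81 76 70 65 59 54 48 43]
old side 12 [94 95 96 96 96 96 97 95 90 84 79 72 66 59 53 46 40 34]
old side 15 [96 98 99 98 97 96 94 89 83 77 70 63 56 48 40 33 26 22]
```

```bash
python3 - <<'E'
from h import *
from scipy.ndimage import map_coordinates
from scipy.optimize import least_squares
I=np.load("top_avg.npy").min(2);th=np.radians(np.arange(0,360,5));r=np.arange(24,40,.25);pts=[];inn=[]
for t in th:
    if abs(np.degrees(t)-150)<20: continue
    d=RA@[-np.cos(t),np.sin(t)]
    X=np.c_[K+r[:,None]*d,np.full(len(r),95)];p=proj("top",X);v=map_coordinates(I,[p[:,1],p[:,0]],order=1)
    i=np.argmin(np.gradient(v)); pts.append(K+r[i]*d)
pts=np.array(pts)
s=least_squares(lambda q:np.hypot(*(pts-q[:2]).T)-q[2],[*K,30.5],loss="soft_l1");print("K fit",s.x,np.abs(s.fun).mean(), "asp shift",RA.T@(s.x[:2]-K))
C=s.x[:2]
fine=np.radians(np.arange(120,180,1))
def prof(n,f,z,rr,sgn):
    I=np.load(f).min(2);v=0
    for q in rr:
        X=np.c_[(C+(np.c_[-np.cos(fine),np.sin(fine)]*q)@RA.T),np.full(len(fine),z)];p=proj(n,X);v=v+map_coordinates(I,[p[:,1],p[:,0]],order=1)
    v=v/len(rr);w=np.clip(sgn*(v-np.median(v)) ,0,None);w=np.clip(w-.4*w.max(),0,None);return np.degrees((w*fine).sum()/w.sum()).round(1)
for z in(97,100,103): print("tab",z,prof("top","top_avg.npy",z,(26,27,28),-1),prof("top","top_b.npy",z,(26,27,28),-1))
print("streak",[prof("top","top_b.npy",125,(q,),1) for q in(7,9,11,13)])
E
```

```text
K fit [ 595.66830262 -287.90669689   30.70734146] 0.8461438900631356 asp shift [ 0.38634623 -0.48522809]
tab 97 149.8 149.9
tab 100 148.1 148.2
tab 103 146.4 146.4
streak [np.float64(149.6), np.float64(148.2), np.float64(149.2), np.float64(149.8)]
```

```bash
sed -i 's/^K=.*;BAY/K=np.array([595.6,-287.8]);BAY/' h.py; python3 - <<'E'
from h import *
y=np.r_[RA@[0,1],0];f=K+RA@[0,98]
print(f);plan([*f,200],[0,0,-1],y);plan([*f,200],[0,0,-1],-y)
E
```

```text
[ 577.7409185  -191.44101906]
pos [ 452.  -134.6  322.4] q [-0.31  0.08  1.85 -0.    1.22  0.51] F [ 0.1  0.3 -0.3] w 30.3 gf 0.0 t 8.7
lin now-frame [ 53.2 127.4 122.4] lin after turn [-113.3  -78.8  122.4] ang [-0.    -0.    -2.574] deg 147.5
pos [ 452.  -134.6  322.4] q [-0.31  0.08  1.85 -0.    1.22  0.51] F [ 0.1  0.3 -0.3] w 30.3 gf 0.0 t 8.7
lin now-frame [ 53.2 127.4 122.4] lin after turn [113.3  78.8 122.4] ang [-0.     0.     0.567] deg 32.5
```

```bash
python3 -m pendant '{"grip":[-0.1,-0.1,-0.1,-0.1,-0.1,-0.1,-0.1,-0.1,-0.1,-0.1,-0.1],"linear":[[0,0,0],[0,0,0],[0,0,0],[0,0,0],[0,0,0],[22,15,0],[25,18,0],[28,20,30],[28,20,30],[10,6,32],[0,0,30]],"angular":[[0,0,0.1134],[0,0,0.1134],[0,0,0.1134],[0,0,0.1134],[0,0,0.1134],[0,0,0],[0,0,0],[0,0,0],[0,0,0],[0,0,0],[0,0,0]]}'
python3 - <<'E'
from h import *
y=np.r_[RA@[0,1],0];f=K+RA@[0,98];plan([*f,141],[0,0,-1],-y)
E
```

```text
t: 9.62
ee_pos: [574.5, -190.0, 204.2]
orientation: [3.128, 0.287, 0.003]
ft_force: [0.8, 0.7, -0.6]
width: 39.5
grasp_force: 0.0
pos [ 574.5 -190.   204.2] q [-0.34  0.41  1.69 -0.    1.03  1.05] F [ 0.8  0.7 -0.6] w 39.5 gf 0.0 t 9.62
lin now-frame [ 2.8  1.9 63.2] lin after turn [ 2.9  2.  63.2] ang [ 0.001 -0.002  0.   ] deg 0.1
```

```bash
python3 -m pendant '{"grip":[-0.1,-0.1,-0.1,-0.1,-0.1,-1,-1,-1,-1,-1],"linear":[[0,0,20],[0,0,20],[0,0,12],[0,0,7],[0,0,0],[0,0,0],[0,0,0],[0,0,0],[0,0,0],[0,0,0]],"angular":[[0,0,0],[0,0,0],[0,0,0],[0,0,0],[0,0,0],[0,0,0],[0,0,0],[0,0,0],[0,0,0],[0,0,0]]}'
python3 - <<'E'
from h import *
y=np.r_[RA@[0,1],0];plan([*K,141],[0,0,-1],-y)
E
```

```text
t: 10.45
ee_pos: [572.8, -189.9, 148.1]
orientation: [3.125, 0.289, 0.004]
ft_force: [0.7, -17.7, -2.5]
width: 9.7
grasp_force: 14.3
pos [ 572.8 -189.9  148.1] q [-0.34  0.48  1.73 -0.    0.92  1.05] F [  0.7 -17.7  -2.5] w 9.7 gf 14.3 t 10.45
lin now-frame [  4.4 100.4   7.4] lin after turn [  4.6 100.4   7.1] ang [ 0.003 -0.002  0.001] deg 0.2
```

```bash
python3 -m pendant '{"grip":[-1,-1,-1,-1,-1,-1,-1,-1,-1,-1,-1,-1],"linear":[[0,8,0],[0,12,0],[0,12,0],[0,12,0],[0,12,0],[0,12,0],[0,12,0],[0,8,0],[0,6,0],[0,3,0],[0,2,0],[0,0,0]],"angular":[[0,0,0],[0,0,0],[0,0,0],[0,0,0],[0,0,0],[0,0,0],[0,0,0],[0,0,0],[0,0,0],[0,0,0],[0,0,0],[0,0,0]]}'
python3 - <<'E'
from h import *
y=np.r_[RA@[0,1],0];plan([*K,141],[0,0,-1],-y)
E
```

```text
t: 11.45
ee_pos: [590.6, -287.4, 148.0]
orientation: [3.128, 0.287, 0.002]
ft_force: [-0.9, -1.7, 5.0]
width: 9.8
grasp_force: 30.0
pos [ 590.6 -287.4  148. ] q [-0.47  0.55  1.61  0.    0.98  0.92] F [-0.9 -1.7  5. ] w 9.8 gf 30.0 t 11.45
lin now-frame [4.8 1.3 7. ] lin after turn [4.8 1.3 7. ] ang [ 0.001 -0.001 -0.   ] deg 0.1
```

```bash
python3 -m pendant '{"grip":[-1,-1,-1,-1],"linear":[[0,1.2,0],[0,1.2,0],[0,0,0],[0,0,0]],"angular":[[0,0,0],[0,0,0],[0,0,0],[0,0,0]]}'
python3 - <<'E'
from h import *
y=np.r_[RA@[0,1],0];plan([*K,141],[0,0,-1],-y)
E
```

```text
t: 11.78
ee_pos: [590.9, -288.7, 148.0]
orientation: [-3.128, -0.288, -0.002]
ft_force: [-0.7, 1.9, 7.0]
width: 9.8
grasp_force: 30.0
pos [ 590.9 -288.7  148. ] q [-0.47  0.55  1.6   0.    0.98  0.91] F [-0.7  1.9  7. ] w 9.8 gf 30.0 t 11.78
lin now-frame [4.8 0.  7. ] lin after turn [ 4.8 -0.   7. ] ang [-0.    -0.001  0.   ] deg 0.1
```

```bash
python3 -m pendant '{"grip":[-1,-1,-1,-1],"linear":[[0,1.5,0],[0,1.5,0],[0,0,0],[0,0,0]],"angular":[[0,0,0],[0,0,0],[0,0,0],[0,0,0]]}'
python3 - <<'E'
from h import *
y=np.r_[RA@[0,1],0];plan([*K,141],[0,0,-1],-y)
E
```

```text
t: 12.12
ee_pos: [590.9, -288.9, 148.0]
orientation: [-3.123, -0.287, 0.001]
ft_force: [-2.5, 13.3, 10.7]
width: 9.7
grasp_force: 30.0
pos [ 590.9 -288.9  148. ] q [-0.47  0.56  1.6   0.    0.99  0.91] F [-2.5 13.3 10.7] w 9.7 gf 30.0 t 12.12
lin now-frame [ 4.9 -0.2  7. ] lin after turn [ 4.9 -0.2  7. ] ang [-0.005 -0.    -0.   ] deg 0.3
```

```bash
python3 -m pendant '{"grip":[-0.2,-0.2,-0.2,-0.2,-0.2,-0.2,-0.2,-0.2,0.3,1],"linear":[[0,0,0],[0,0,0],[0,0,0],[0,0,-15],[0,0,-30],[0,0,-40],[0,0,-40],[0,0,-40],[0,0,-30],[0,0,0]],"angular":[[0,0,0],[0,0,0],[0,0,0],[0,0,0],[0,0,0],[0,0,0],[0,0,0],[0,0,0],[0,0,0],[0,0,0]]}'
python3 - <<'E'
from h import *
T=np.load("top_avg.npy");B=np.array([474.6,256.3])
print("bottle side px", proj("side",np.r_[B,129]),proj("side",np.r_[B,4]))
S=np.load("side_avg.npy");m=(S.min(2)>165);n,l,st,c=cv2.connectedComponentsWithStats(roi(m,305,345,296,350).astype(np.uint8));print(st,c)
print("beaker~",ray("top",[[249.0,209.5]],92))
d=np.array([np.cos(np.radians(73.5)),np.sin(np.radians(73.5)),0]);l=np.array([-d[1],d[0],0])
for s in(1,-1): plan([400,-50,330],d,s*l)
E
```

```text
t: 12.95
ee_pos: [593.6, -293.4, 350.0]
orientation: [3.122, 0.287, 0.016]
ft_force: [0.1, -0.7, 1.2]
width: 45.0
grasp_force: 0.0
bottle side px [[326.33489184 312.90409401]] [[325.12780813 339.70369119]]
[[     0      0    640    480 306578]
 [   311    300     31     29    622]] [[319.48695927 239.34889979]
 [325.92765273 313.97588424]]
beaker~ [[599.88993696 221.70977448  92.        ]]
pos [ 593.6 -293.4  350. ] q [-0.48  0.36  1.42 -0.    1.34  0.91] F [ 0.1 -0.7  1.2] w 45.0 gf 0.0 t 12.95
lin now-frame [-146.2 -274.7   16.5] lin after turn [ 20.  254.8 178.4] ang [ 1.546 -0.96   1.554] deg 137.1
pos [ 593.6 -293.4  350. ] q [-0.48  0.36  1.42 -0.    1.34  0.91] F [ 0.1 -0.7  1.2] w 45.0 gf 0.0 t 12.95
lin now-frame [-146.2 -274.7   16.5] lin after turn [ -20.  -254.8  178.4] ang [ 0.864  1.392 -0.846] deg 105.6
```

```bash
python3 -m pendant '{"grip":[1,1,1,1,1,1,1,1,1,1],"linear":[[-14,-27,0],[-17,-32,0],[-17,-32,0],[-17,-32,0],[-17,-32,0],[-17,-32,0],[-17,-32,0],[-17,-32,0],[-13,-24,0],[0,0,0]],"angular":[[0,0,0],[0,0,0],[0,0,0],[0,0,0],[0,0,0],[0,0,0],[0,0,0],[0,0,0],[0,0,0],[0,0,0]]}'
python3 - <<'E'
from h import *
d=np.array([np.cos(np.radians(73.5)),np.sin(np.radians(73.5)),0]);l=np.array([-d[1],d[0],0])
plan([400,-50,350],d,-l)
f=[np.mean([ctrl.get_image(n).astype(float) for _ in range(3)],0)[:,:,::-1] for n in("top","side")]
def st(x,k): return cv2.resize(np.clip((x)*1.2,0,255).astype(np.uint8),None,fx=k,fy=k,interpolation=cv2.INTER_CUBIC)
cv2.imwrite("pics/e1.png",np.hstack([st(f[0][170:250,385:485],4),st(f[1][120:200,245:345],4)]))
E
```

```text
t: 13.78
ee_pos: [393.9, -45.4, 341.3]
orientation: [-3.127, -0.291, 0.003]
ft_force: [0.6, -0.9, 0.0]
width: 87.7
grasp_force: 0.0
pos [393.9 -45.4 341.3] q [-0.15 -0.07  1.96  0.    1.26  1.24] F [ 0.6 -0.9  0. ] w 87.7 gf 0.0 t 13.78
lin now-frame [ 5.1  5.6 -8.7] lin after turn [ 8.7  7.1 -2.7] ang [ 0.852  1.397 -0.855] deg 105.8
```

View pics/e1.png

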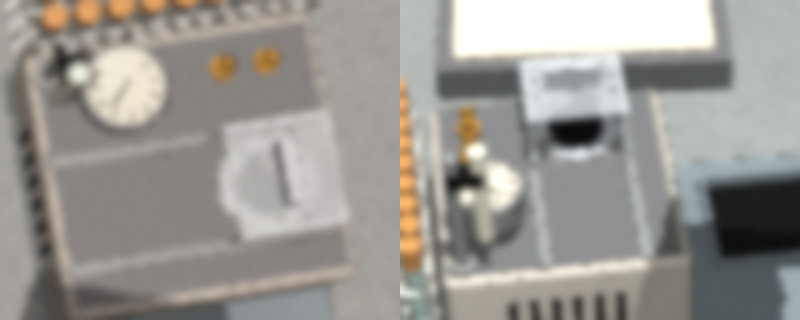

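The hood now sits over the knob (top crop (283,178)). Next is tipping the tool to horizontal.

```bash
python3 -m pendant '{"grip":[1,1,1,1,1,1,1,1],"linear":[[0,0,0],[0,0,0],[0,0,0],[0,0,0],[0,0,0],[0,0,0],[0,0,0],[0,0,0]],"angular":[[0.0568,0.0931,-0.057],[0.0568,0.0931,-0.057],[0.0568,0.0931,-0.057],[0.0568,0.0931,-0.057],[0.0568,0.0931,-0.057],[0.0568,0.0931,-0.057],[0.0568,0.0931,-0.057],[0.0568,0.0931,-0.057]]}'
python3 - <<'E'
from h import *
d=np.array([np.cos(np.radians(73.5)),np.sin(np.radians(73.5)),0]);l=np.array([-d[1],d[0],0])
plan([400,-50,350],d,-l)
E
```

```text
t: 14.75
ee_pos: [397.1, -48.8, 342.0]
orientation: [-2.375, -0.795, -0.882]
ft_force: [-0.1, 1.0, -0.9]
width: 87.8
grasp_force: 0.0
pos [397.1 -48.8 342. ] q [-0.76 -0.02  2.16  0.86  1.3  -0.2 ] F [-0.1  1.  -0.9] w 87.8 gf 0.0 t 14.75
lin now-frame [ 7.  1. -5.] lin after turn [ 8.   3.1 -0.4] ang [ 0.42   0.684 -0.419] deg 51.9
```

```bash
python3 -m pendant '{"grip":[1,1,1,1,1,1,1,1,1],"linear":[[0,0,0],[0,0,0],[0,0,0],[0,0,0],[0,0,0],[0,0,0],[0,0,0],[0,0,0],[0,0,0]],"angular":[[0.0525,0.0855,-0.0525],[0.0525,0.0855,-0.0525],[0.0525,0.0855,-0.0525],[0.0525,0.0855,-0.0525],[0.0525,0.0855,-0.0525],[0.0525,0.0855,-0.0525],[0.0525,0.0855,-0.0525],[0.0525,0.0855,-0.0525],[0,0,0]]}'
python3 - <<'E'
from h import *
d=np.array([np.cos(np.radians(73.5)),np.sin(np.radians(73.5)),0]);l=np.array([-d[1],d[0],0])
B=np.r_[474.6,256.3,69.5];plan(B-100*d,d,-l)
E
```

```text
t: 15.5
ee_pos: [397.4, -48.8, 338.1]
orientation: [-1.419, -1.05, -1.412]
ft_force: [-0.3, -0.5, -0.5]
width: 87.6
grasp_force: 0.0
pos [397.4 -48.8 338.1] q [-0.87  0.54  2.08  1.06  1.85 -1.11] F [-0.3 -0.5 -0.5] w 87.6 gf 0.0 t 15.5
lin now-frame [-269.2  -10.   213.9] lin after turn [-268.6  -12.7  214.4] ang [-0.001 -0.002 -0.009] deg 0.5
```

```bash
python3 -m pendant '{"grip":[1,1,1,1,1,1,1,1,1,1,1],"linear":[[-24,-1.3,21.4],[-24,-1.3,21.4],[-24,-1.3,21.4],[-24,-1.3,21.4],[-24,-1.3,21.4],[-24,-1.3,21.4],[-24,-1.3,21.4],[-24,-1.3,21.4],[-24,-1.3,21.4],[-24,-1.3,21.4],[0,0,0]],"angular":[[0,0,0],[0,0,0],[0,0,0],[0,0,0],[0,0,0],[0,0,0],[0,0,0],[0,0,0],[0,0,0],[0,0,0],[0,0,0]]}'
python3 - <<'E'
from h import *
d=np.array([np.cos(np.radians(73.5)),np.sin(np.radians(73.5)),0]);l=np.array([-d[1],d[0],0])
B=np.r_[474.6,256.3,69.5];plan(B-100*d,d,-l)
im=np.hstack([cv2.resize(ctrl.get_image(n),(400,300)) for n in("top","side")]);cv2.imwrite("pics/f1.png",im[:,:,::-1])
E
```

```text
t: 16.42
ee_pos: [442.6, 163.5, 97.0]
orientation: [-1.425, -1.057, -1.404]
ft_force: [-0.5, -0.4, -0.3]
width: 87.9
grasp_force: 0.0
pos [442.6 163.5  97. ] q [-0.39  1.08  2.14  1.47  1.55 -1.64] F [-0.5 -0.4 -0.3] w 87.9 gf 0.0 t 16.42
lin now-frame [-27.5   4.6  -1.7] lin after turn [-27.5   4.3  -1.9] ang [-0.004  0.007 -0.01 ] deg 0.7
```

View pics/f1.png

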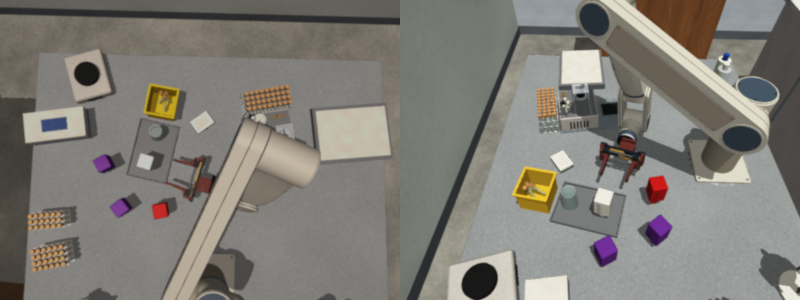

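The gripper is level at the standoff, with its fingers facing the white bottle, clear of the red bottle and the beaker.

```bash
python3 -m pendant '{"grip":[1,1,1,1,1,1,1,1],"linear":[[-14,2,0],[-13.5,2,0],[0,0,15],[0,0,20],[0,0,20],[0,0,20],[0,0,8],[0,0,0]],"angular":[[0,0,-0.01],[0,0,0],[0,0,0],[0,0,0],[0,0,0],[0,0,0],[0,0,0],[0,0,0]]}'
python3 - <<'E'
from h import *
d=np.array([np.cos(np.radians(73.5)),np.sin(np.radians(73.5)),0]);l=np.array([-d[1],d[0],0])
B=np.r_[474.6,256.3,69.5];plan(B+19*d,d,-l)
E
```

```text
t: 17.18
ee_pos: [470.9, 239.9, 74.2]
orientation: [-1.417, -1.068, -1.419]
ft_force: [-0.3, -0.4, -0.0]
width: 88.0
grasp_force: 0.0
pos [470.9 239.9  74.2] q [-0.18  1.13  2.1   1.68  1.58 -1.67] F [-0.3 -0.4 -0. ] w 88.0 gf 0.0 t 17.18
lin now-frame [-4.6 -1.  35.8] lin after turn [-4.7 -1.1 35.8] ang [-0.002  0.003  0.006] deg 0.4
```

```bash
python3 -m pendant '{"grip":[1,1,1,1,-1,-1,-1,-1,-1],"linear":[[-4,-1,10],[0,0,14],[0,0,11],[0,0,0],[0,0,0],[0,0,0],[0,0,0],[0,0,0],[0,0,0]],"angular":[[0,0,0],[0,0,0],[0,0,0],[0,0,0],[0,0,0],[0,0,0],[0,0,0],[0,0,0],[0,0,0]]}'
python3 - <<'E'
from h import *
d=np.array([np.cos(np.radians(73.5)),np.sin(np.radians(73.5)),0]);l=np.array([-d[1],d[0],0])
B=np.r_[474.6,256.3,69.5];plan(B+19*d,d,-l)
E
```

```text
t: 17.93
ee_pos: [479.5, 273.0, 68.6]
orientation: [-1.419, -1.064, -1.419]
ft_force: [0.3, 0.3, 0.7]
width: 58.0
grasp_force: 0.3
pos [479.5 273.   68.6] q [-0.09  1.14  2.09  1.77  1.58 -1.66] F [0.3 0.3 0.7] w 58.0 gf 0.3 t 17.93
lin now-frame [0.9 0.1 1.6] lin after turn [0.9 0.1 1.6] ang [-0.     0.003  0.004] deg 0.3
```

Just touching; I'll let it close, then lift.

```bash
python3 -m pendant '{"grip":[-1,-1,-1,-1,-1],"linear":[[0,0,0],[0,0,0],[0,0,0],[0,0,0],[5,0,0]],"angular":[[0,0,0],[0,0,0],[0,0,0],[0,0,0],[0,0,0]]}'
python3 -m pendant '{"grip":[-1,-1,-1,-1,-1,-1,-1,-1,-1,-1],"linear":[[10,0,0],[20,0,0],[25,0,0],[25,0,0],[25,0,0],[25,0,0],[25,0,0],[20,0,0],[10,0,0],[0,0,0]],"angular":[[0,0,0],[0,0,0],[0,0,0],[0,0,0],[0,0,0],[0,0,0],[0,0,0],[0,0,0],[0,0,0],[0,0,0]]}'
python3 - <<'E'
from h import *
a=np.radians(10.5);d=np.array([np.cos(a),np.sin(a),0]);l=np.array([-d[1],d[0],0])
B=np.r_[BAY,72+40];plan(B-80*d,d,l)
E
```

```text
t: 18.35
ee_pos: [479.1, 273.7, 73.0]
orientation: [-1.419, -1.065, -1.417]
ft_force: [0.3, -0.5, -1.4]
width: 55.7
grasp_force: 29.9
t: 19.18
ee_pos: [478.3, 274.6, 261.4]
orientation: [-1.416, -1.068, -1.422]
ft_force: [-0.2, -0.5, -0.7]
width: 56.0
grasp_force: 29.9
pos [478.3 274.6 261.4] q [-0.09  0.68  2.23  1.76  1.52 -1.35] F [-0.2 -0.5 -0.7] w 56.0 gf 29.9 t 19.18
lin now-frame [-151.2   62.6 -585.7] lin after turn [ 149.4 -551.4 -208.4] ang [ 0.004 -1.639 -2.671] deg 179.5
```

```bash
python3 -m pendant '{"grip":[-1,-1,-1,-1,-1,-1,-1,-1,-1,-1,-1,-1],"linear":[[0,0,0],[0,0,0],[0,0,0],[0,0,0],[0,0,0],[0,0,0],[0,0,0],[0,0,0],[0,0,0],[0,0,0],[0,0,0],[0,0,0]],"angular":[[0,0,0.08],[0,0,0.12],[0,0,0.12],[0,0,0.12],[0,0,0.12],[0,0,0.12],[0,0,0.12],[0,0,0.12],[0,0,0.12],[0,0,0.12],[0,0,0.12],[0,0,0.12]]}'
python3 -m pendant '{"grip":[-1,-1,-1,-1,-1,-1,-1,-1,-1,-1,-1,-1],"linear":[[0,0,0],[0,0,0],[0,0,0],[0,0,0],[0,0,0],[0,0,0],[0,0,0],[0,0,0],[0,0,0],[0,0,0],[0,0,0],[0,0,0]],"angular":[[0,0,0.12],[0,0,0.12],[0,0,0.12],[0,0,0.12],[0,0,0.12],[0,0,0.12],[0,0,0.12],[0,0,0.12],[0,0,0.12],[0,0,0.12],[0,0,0.12],[0,0,0.12]]}'
python3 -m pendant '{"grip":[-1,-1,-1],"linear":[[0,0,0],[0,0,0],[0,0,0]],"angular":[[0,0,0.12],[0,0,0.18],[0,0,0]]}'
python3 - <<'E'
from h import *
a=np.radians(73.5);d=np.array([np.cos(a),np.sin(a),0]);l=np.array([-d[1],d[0],0])
plan([478.3,274.6,261.4],d,l)
E
```

```text
t: 20.18
ee_pos: [478.2, 274.6, 258.0]
orientation: [-1.583, 0.094, -0.356]
ft_force: [0.2, -0.5, -0.7]
width: 55.6
grasp_force: 29.9
t: 21.18
ee_pos: [478.2, 274.5, 258.0]
orientation: [-1.158, 1.144, 0.767]
ft_force: [0.6, -0.4, -0.6]
width: 56.2
grasp_force: 29.9
t: 21.43
ee_pos: [478.2, 274.6, 258.0]
orientation: [-1.029, 1.3, 0.952]
ft_force: [0.0, 0.0, -0.3]
width: 55.9
grasp_force: 29.9
pos [478.2 274.6 258. ] q [-0.09  0.68  2.23  1.76  1.52  1.74] F [ 0.   0.  -0.3] w 55.9 gf 29.9 t 21.43
lin now-frame [-3.4 -0.3  0.1] lin after turn [-3.4 -0.1  0.1] ang [ 0.001 -0.004  0.055] deg 3.2
```

```bash
python3 -m pendant '{"grip":[-1,-1,-1,-1,-1,-1,-1,-1,-1],"linear":[[0,0,0],[0,-26.5,-27.1],[0,-26.5,-27.1],[0,-26.5,-27.1],[0,-26.5,-27.1],[0,-26.5,-27.1],[0,-26.5,-27.1],[0,-26.5,-27.1],[0,-26.5,-27.1]],"angular":[[0,0,0.055],[0.0687,0,0],[0.0687,0,0],[0.0687,0,0],[0.0687,0,0],[0.0687,0,0],[0.0687,0,0],[0.0687,0,0],[0.0687,0,0]]}'
python3 -m pendant '{"grip":[-1,-1,-1,-1,-1,-1,-1,-1,-1],"linear":[[0,-26.5,-27.1],[0,-26.5,-27.1],[0,-26.5,-27.1],[0,-26.5,-27.1],[0,-26.5,-27.1],[0,-26.5,-27.1],[0,-26.5,-27.1],[0,-26.5,-27.1],[0,0,0]],"angular":[[0.0687,0,0],[0.0687,0,0],[0.0687,0,0],[0.0687,0,0],[0.0687,0,0],[0.0687,0,0],[0.0687,0,0],[0.0687,0,0],[0,0,0]]}'
python3 - <<'E'
from h import *
a=np.radians(10.5);d=np.array([np.cos(a),np.sin(a),0]);l=np.array([-d[1],d[0],0])
plan(np.r_[BAY,70.4]+19*d,d,l)
f=[np.mean([ctrl.get_image(n).astype(float) for _ in range(3)],0)[:,:,::-1] for n in("top","side")]
im=np.hstack([cv2.resize(x,(400,300)) for x in f]);cv2.imwrite("pics/g1.png",im)
E
```

```text
t: 22.18
ee_pos: [551.9, -17.8, 259.9]
orientation: [-0.58, 1.49, 0.563]
ft_force: [-0.4, 0.4, -1.0]
width: 55.9
grasp_force: 29.9
t: 22.93
ee_pos: [460.3, -306.3, 261.0]
orientation: [-0.146, 1.562, 0.13]
ft_force: [0.4, -0.4, -1.6]
width: 55.8
grasp_force: 29.9
pos [ 460.3 -306.3  261. ] q [-1.19  0.68  2.23  1.77  1.53  1.79] F [ 0.4 -0.4 -1.6] w 55.8 gf 29.9 t 22.93
lin now-frame [190.5  18.5  13.3] lin after turn [190.6  16.4  14.1] ang [-0.008  0.003  0.01 ] deg 0.8[ WARN:0@9.463] global loadsave.cpp:1063 imwrite_ Unsupported depth image for selected encoder is fallbacked to CV_8U.
```

View pics/g1.png

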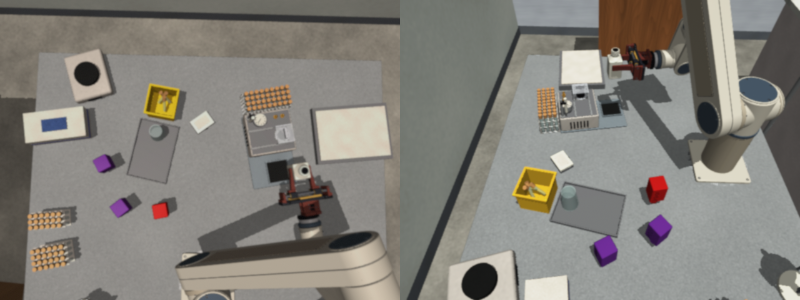

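The bottle is held mouth up near the bay. Next I align it and descend.

```bash
python3 -m pendant '{"grip":[-1,-1,-1,-1,-1,-1,-1,-1,-1,-1,-1],"linear":[[0,8.5,7],[0,8,7],[15,0,0],[25,0,0],[30,0,0],[30,0,0],[30,0,0],[25,0,0],[12,0,0],[5,0,0],[0,0,0]],"angular":[[-0.008,0.003,0.01],[0,0,0],[0,0,0],[0,0,0],[0,0,0],[0,0,0],[0,0,0],[0,0,0],[0,0,0],[0,0,0],[0,0,0]]}'
python3 - <<'E'
from h import *
a=np.radians(10.5);d=np.array([np.cos(a),np.sin(a),0]);l=np.array([-d[1],d[0],0])
plan(np.r_[BAY,70.4]+19*d,d,l)
E
```

```text
t: 24.15
ee_pos: [473.7, -280.8, 88.4]
orientation: [-0.148, 1.566, 0.157]
ft_force: [-0.5, 1.0, -1.3]
width: 56.1
grasp_force: 29.9
pos [ 473.7 -280.8   88.4] q [-1.14  1.11  2.13  1.81  1.59  1.48] F [-0.5  1.  -1.3] w 56.1 gf 29.9 t 24.15
lin now-frame [17.9 -6.3 -3.7] lin after turn [18.  -6.2 -3.7] ang [ 0.011 -0.    -0.006] deg 0.7
```

```bash
python3 -m pendant '{"grip":[-1,-1,-1,-1,-1,-1],"linear":[[0,-6.2,-3.7],[5,0,0],[5,0,0],[3,0,0],[2,0,0],[0,0,0]],"angular":[[0.011,0,-0.006],[0,0,0],[0,0,0],[0,0,0],[0,0,0],[0,0,0]]}'
python3 - <<'E'
from h import *
a=np.radians(10.5);d=np.array([np.cos(a),np.sin(a),0]);l=np.array([-d[1],d[0],0])
plan(np.r_[BAY,70.4]+19*d,d,l)
E
```

```text
t: 24.65
ee_pos: [470.7, -289.1, 74.1]
orientation: [-0.144, 1.565, 0.141]
ft_force: [-0.4, 0.8, -0.5]
width: 55.8
grasp_force: 29.9
pos [ 470.7 -289.1   74.1] q [-1.15  1.14  2.11  1.81  1.6   1.47] F [-0.4  0.8 -0.5] w 55.8 gf 29.9 t 24.65
lin now-frame [3.7 1.5 0.7] lin after turn [3.7 1.5 0.7] ang [-0.002  0.001  0.002] deg 0.1
```

```bash
python3 -m pendant '{"grip":[-1,-1,-1,-1],"linear":[[1.5,0,0],[1.5,0,0],[0,0,0],[0,0,0]],"angular":[[0,0,0],[0,0,0],[0,0,0],[0,0,0]]}'
python3 -m pendant '{"grip":[-1,-1,-1],"linear":[[1,0,0],[0,0,0],[0,0,0]],"angular":[[0,0,0],[0,0,0],[0,0,0]]}'
```

```text
t: 24.98
ee_pos: [470.7, -289.0, 71.3]
orientation: [-0.144, 1.565, 0.141]
ft_force: [0.8, -0.4, -0.3]
width: 56.1
grasp_force: 29.9
t: 25.23
ee_pos: [470.7, -289.0, 71.2]
orientation: [-0.144, 1.563, 0.141]
ft_force: [-1.8, -0.4, 5.4]
width: 55.7
grasp_force: 29.8
```

```bash
python3 -m pendant '{"grip":[0.4,0.4,0.7,0.9,0.9,0.9,0.9],"linear":[[0,0,0],[0,0,0],[0,0,0],[0,0,0],[0,0,0],[0,0,-8],[0,0,-15]],"angular":[[0,0,0],[0,0,0],[0,0,0],[0,0,0],[0,0,0],[0,0,0],[0,0,0]]}'
python3 -m pendant '{"grip":[0.9,0.9,0.9,0.9,0.9,0.9,0.9,0.9],"linear":[[0,0,-20],[0,0,-25],[0,0,-30],[0,0,-30],[-30,0,-15],[-35,0,0],[-35,0,0],[0,0,0]],"angular":[[0,0,0],[0,0,0],[0,0,0],[0,0,0],[0,0,0],[0,0,0],[0,0,0],[0,0,0]]}'
python3 - <<'E'
from h import *
f=[np.mean([ctrl.get_image(n).astype(float) for _ in range(4)],0)[:,:,::-1] for n in("top","side")]
def st(x,k): return cv2.resize(np.clip(x,0,255).astype(np.uint8),None,fx=k,fy=k,interpolation=cv2.INTER_CUBIC)
im=np.hstack([st(f[0][170:320,370:490],3.3),st(f[1][95:245,245:365],3.3)]);cv2.imwrite("pics/h1.png",im)
T=f[0]
m=roi(T.min(2)>150,420,475,245,305)
print([rect("top",m,z) for z in(98,)])
E
```

```text
t: 25.82
ee_pos: [448.3, -292.4, 70.2]
orientation: [-0.146, 1.565, 0.143]
ft_force: [0.6, -0.5, -0.1]
width: 83.1
grasp_force: 0.0
t: 26.48
ee_pos: [329.1, -314.9, 174.6]
orientation: [-0.145, 1.564, 0.137]
ft_force: [-0.2, -0.1, 0.0]
width: 83.5
grasp_force: 0.0
[(array([ 453.5, -293.5]), array([51.2, 53.1]), 9.5)]
```

View pics/h1.png

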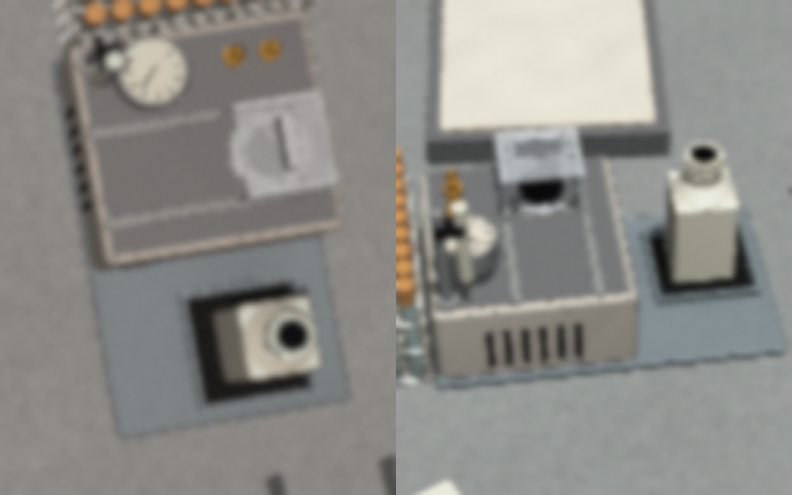

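The bottle stands mouth up inside the bay rim, at (453.5,-293.5) against the bay centre (452.5,-291). The hood is over the knob and the robot is clear of everything.

```bash
python3 -c "
from workcell import ctrl
print(ctrl.close_job())"
```

```text
the job is handed in; nothing more can be done
None
```

I set the knob at the index tab (to within about 2° in the images), slid the hood over it to its end stop, stood the bottle mouth up in the bay, and handed the job in after about 27 of the 72 s; no verdict came back.

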